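# Feed the sample carrier through the gravity flap

### The arm

A 7-joint arm with a two-finger parallel gripper is mounted at the origin on a cart in front of the work surface, level with it; the furniture and walls round the work are solid. World frame = base frame: x ahead of the robot, y to its left, z up, the work surface at z = 0. Lengths are in mm, angles in rad, forces in N, time in s.
With the tool pointing down it reaches from about 400 to 875 mm from the base axis. Payload 4.4 kg.
Tool frame: the origin (TCP) lies midway between the tips of the shut fingers; the grasp point (between the pads) lies 19 mm behind it (ctrl.pinch_z is the distance from the TCP to the grasp point, in mm); z points along the fingers, y is the line along which they close (so a half turn about z gives the same grasp; the last joint's range is limited). The gripper opens to 85 mm and grips with 20 to 120 N. Pads are 22 mm wide; open, the fingers measure 114 mm over their backs; the gripper's body (76 mm by 85 mm) begins 54 mm behind the grasp point. The pads swing forward as they close: fully open they stand 13 mm farther back than shut.
Start: joints at [-0.066, 0.628, 0.038, 1.517, -0.027, 0.996, -0.02], TCP at [650.014, 0.028, 204.713] pointing down, gripper open.
Joint ranges: [-3.06, 3.06], [-0.37, 2.12], [-1.25, 1.32], [0.18, 2.47], [-1.1, 4.24], [0.23, 1.98], [-2.94, 2.94]. Speed limits (rad/s): [2.57, 2.57, 3.14, 3.14, 3.14, 3.14, 3.14].

### API

Orientations are given as [roll, pitch, yaw] about the fixed x, y, z axes, in that order (R = Rz(yaw) Ry(pitch) Rx(roll)).
In Python, from cell import read_state, cams, order, ctrl gives the robot as it stands.
- The arm moves only by the tool move_arm, never from a script. Its argument "targets" is text: rows parted by semicolons, each of 7 numbers parted by spaces: the gripper's target within -1 to 1 (fully open at 1, half-way at 0, shut at -1), then the shift along the tool's x, y, z in cm, then the turn, a rotation vector about the tool's x, y, z in degrees. A call has 1 to 5 rows; each row shifts and turns the commanded pose from where the row before left it, along the tool's axes as they then stand; what a row does not reach is not made up. A row lasts 1/12 s, in which the tool goes at most 41.7 mm and 7.16 degrees, less where a joint would pass 70% of its speed; a pose out of reach is approached as far as the arm can. A call with a gripper value outside its range is refused whole. The fingers move at their own pace and stop on an object; the grip force is fixed at half the most. Time passes only in rows, so rows that do not move let the fingers close. It gives the time, the measured TCP pose, the force, the opening and the grip force at its end, in the units of the state.
- read_state(): the state, without advancing time (a new reading comes with each control period).
- cams.get_image(name): name is "scene" or "side" or "wrist"; returns a dict with "color" (384x512x3 uint8, red, green, blue), "fovy" (degrees; the focal length in pixels is half the picture's height over the tangent of half this angle, whatever the lens; pixels are square), "cx", "cy" (the principal point, pixels), "k1" (the pictures are not rectified: a ray, as slopes to the right and down, at radius r is drawn at 1 + k1 r^2 times it, then the intrinsics apply), "rvec" (rotation vector, rad) and "tvec" (3), from world to camera coordinates, as OpenCV has them. Camera axes: x right, y down, z forward; pixel columns grow to the right and rows downward; lengths in mm; the calibration is good to about 2 mm. A picture is of the moment at which its call begins. There is no depth.
- order.finish_job(): hands the job in; it is judged then, once.
The state is a dict: "clock": time; "qpos": joint angles; "qd": joint speeds; "tau": joint torques, N m; "eef_pos": TCP position; "tool_rot": TCP orientation; "force": force on the tool from outside, world axes, zero at the start; "torque": the same for the moment, N m; "width": finger opening in mm; "gripper_force": force on a finger pad.
Only numpy, scipy, OpenCV 4.12 (cv2) and the standard library are available. Lean on these libraries where they do the work, as an engineer would, in place of code of your own. Each camera call takes 0.05 s, during which the arm holds its last target. There are 200 camera calls.

### The job

Without gripping or lifting it, gently push the grey sample carrier sideways across the feeder's metal deck until it lies square against the fence, in line with the walled bay. Then push it from behind along the fence and over the counterweighted flap, which its nose presses open, until it is completely inside the bay; draw back so that the flap swings up shut behind it. Leave the vessels standing round the feeder where they are.

Things in the scene. Friction and masses are not known exactly. Their poses are not given: they have to be found in the camera images.
- feeder: Fixed low feeder: a raised metal deck, top at z 30 mm. Origin on the worktop under the flap's hinge; +x runs straight in through the flap into the bay (away from the robot), +y to its left, z up. 'Feeder' mm below are in this frame. Lane deck x -165 to 140, y -38 to 38; flat open side apron x -165 to -35, y -145 to -38. Nothing on it stands higher than z 68
- gate (a point): middle of the entry of the bay, on the deck at the flap's hinge (feeder x 0, y 0, z 30 mm). The entry is 62 mm wide between the bay's side walls, which begin at feeder x -6 and are 25 mm high above the deck
- bay (a point): middle of the bay's floor behind the flap (feeder x 88, y 0, z 30 mm). The bay is open on top, inside y -31 to 31, floor from x 42 to the back wall at x 135, walls 25 mm high above the deck. Between x 0 and 42 the flap lies down in a recess, flush with the deck, when fully open
- fence_face (a point): foot of the fence's guiding face, half way along it (feeder x -85, y 31, z 30 mm). The fence is a straight bar 20 mm high above the deck along the left of the lane, from feeder x -165 to the bay. The right side of the lane is open but for the lead-in
- lead_in (a point): outer end of a short flared guide plate, 20 mm high above the deck, on the right of the lane: it runs from here (feeder x -35, y -46) to the bay's right wall (x -8, y -32)
- flap (a joint): angle of the steel flap across the bay's entry, hinged along its lower edge at feeder x 0, z 28: 0 = upright, shut; grows as its top edge is pushed inward (+x) and down, to 1.5 rad (flat). It cannot swing outward. 57 mm wide, 3 mm thick. Counterweights beside the hinge swing it upright by gravity in under 1 s (about 0.1 N at its top edge) unless something is over it
- flap_edge (a point): middle of the flap's free edge, 38 mm from the hinge: the top edge when shut (z 66), at feeder x 38 when open flat
- carrier: Loose grey plastic block, about 120 g, 70 x 56 x 24 mm (x, y, z), four white round wells on top; front (+x) end fully rounded, rear end flat. Origin: centre of underside. Starts on the side apron, nose toward the bay, turned up to 0.15 rad, centre 78-92 mm right of the lane's middle and 88-110 mm before the hinge. Against the fence its centre is at feeder y +3; the flap is free of it from x 74 on; stops at the back wall at x 100
- sample_vial: loose small glass vial with black cap, 22 mm across, 40 mm high, on the worktop to the right of the bay's entry; origin at the centre of its underside; leave it alone
- white_jar: loose white screw jar, 45 mm across, 80 mm high, right of the bay; origin at the centre of its underside; leave it alone
- slim_bottle: loose white bottle with a screw cap, 40 mm across, 85 mm high, right of the bay and farther back; origin at the centre of its underside; leave it alone
- small_beaker: loose small glass beaker, 46 x 52 mm, 49 mm high, left of the fence; origin at the centre of its underside; leave it alone
Mind the look-alikes: they are no part of the job. Of the things that look like the carrier, the middle-sized one is meant.

How it is judged:
By the outcome, as a careful person would: the job done as asked, in the order asked, and still so for the second after the job is handed in, with the robot touching nothing.
It also fails if it takes over 64 s, if anything falls off the work surface, if the arm or the gripper's body presses on something with over 40 N, if the wrist force passes 120 N, or if a joint passes its speed limit or range.

## Working session

There is one attempt and no reset: what is moved stays moved. The work goes in short steps, Python scripts to look and compute and a tool call to move; the robot and the scene stay as the last step left them, time stands still between calls to the robot, and variables do not carry over. Pictures are saved under pics/ and viewed, at most 10 in all, crops included, and the job is handed in when it is done.

Besides the shell and the picture viewer there is one more tool, called after "Emit:" as name(argument=value, ...) on one line, values as JSON. move_arm: Moves the arm, as the interface text tells. Its arguments: {"type":"object","properties":{"targets":{"type":"string"}},"required":["targets"]}

```bash
mkdir -p pics
cat > h.py <<'E'
import numpy as np, cv2
from cell import read_state, cams, order, ctrl
def shot(n,f=None):
    d=cams.get_image(n)
    if f: cv2.imwrite('pics/'+f,cv2.cvtColor(d['color'],cv2.COLOR_RGB2BGR)); np.save('pics/'+f+'.npy',d,allow_pickle=True)
    return d
def KR(d):
    f=d['color'].shape[0]/2/np.tan(np.radians(d['fovy'])/2)
    K=np.array([[f,0,d['cx']],[0,f,d['cy']],[0,0,1.]]); return K,cv2.Rodrigues(np.array(d['rvec'],float))[0],np.array(d['tvec'],float).ravel()
def ray(d,uv,z):
    K,R,t=KR(d); p=cv2.undistortPoints(np.array(uv,float).reshape(-1,1,2),K,np.array([d['k1'],0,0,0.])).reshape(-1,2)
    v=np.c_[p,np.ones(len(p))]@R; c=-R.T@t
    return c+v*((z-c[2])/v[:,2])[:,None]
def proj(d,P):
    K,R,t=KR(d); return cv2.projectPoints(np.array(P,float).reshape(-1,1,3),cv2.Rodrigues(R)[0],t,K,np.array([d['k1'],0,0,0.]))[0].reshape(-1,2)
def load(f): return np.load('pics/'+f+'.npy',allow_pickle=True).item()
E
python3 - <<'E'
from h import *
a=[shot(n,n+'0.png')for n in('scene','side','wrist')]
im=[cv2.cvtColor(x['color'],cv2.COLOR_RGB2BGR) for x in a]
for x in a: K,R,t=KR(x); print(-R.T@t, x['fovy'],x['k1'])
print({k:v for k,v in read_state().items() if k in('eef_pos','tool_rot','force','width')})
cv2.imwrite('pics/s.png',cv2.resize(im[0],(800,600)))
E
```

```text
[ 156.38809016 -791.51189291  638.45041544] 46.3741667382743 -0.11309139835631164
[156.01664236 484.30455726 423.68121562] 52.836542280594735 0.04540986344218453
[649.3350798   80.52150128 372.49577071] 63.86848127332316 -0.03179538346170115
{'eef_pos': array([6.49497761e+02, 4.23537551e-02, 2.04014771e+02]), 'tool_rot': array([-3.14016451e+00,  1.51395487e-05,  1.57082861e+00]), 'force': array([-0.30463996,  0.49793825,  0.14523114]), 'width': 85.65058238800269}
```

View pics/s.png

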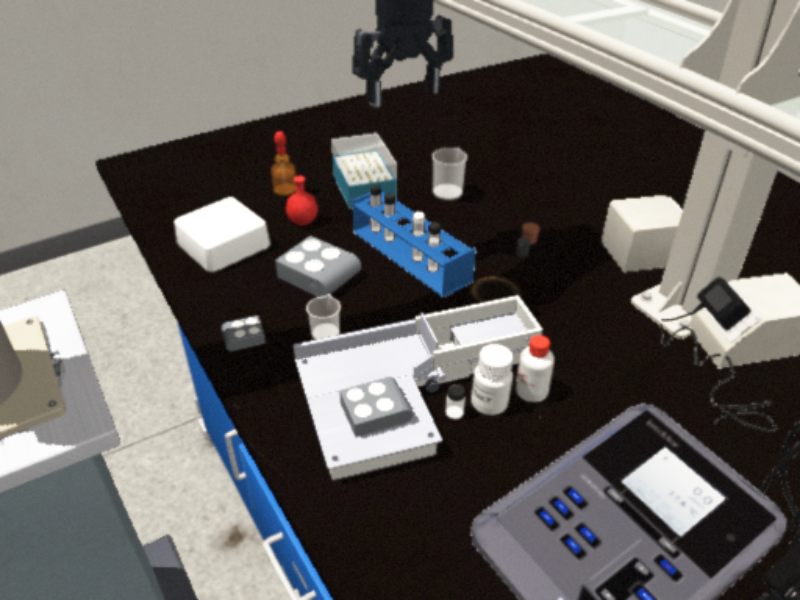

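View pics/wrist0.png

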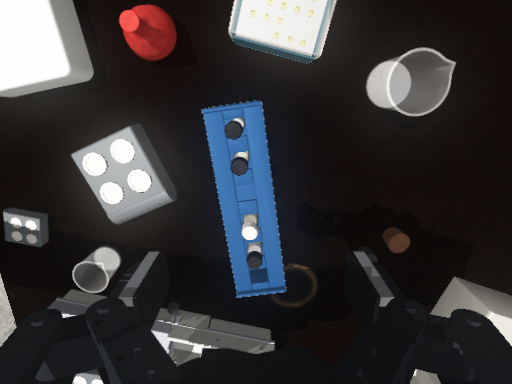

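Carrier look-alikes in the 800x600 scene picture: a large block at (318,262), a small one at (243,332), and the middle-sized one at (375,403) on the feeder's apron. I'm choosing the middle one and checking it in a close crop.

Run:
```python
from h import *
d=load('scene0.png'); im=cv2.imread('pics/scene0.png')[184:310,180:372]
cv2.imwrite('pics/c.png',cv2.resize(im,None,fx=4,fy=4,interpolation=cv2.INTER_CUBIC))
cv2.imwrite('pics/sd.png',cv2.resize(cv2.imread('pics/side0.png'),(800,600)))
```

```text
(no output)
```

View pics/c.png

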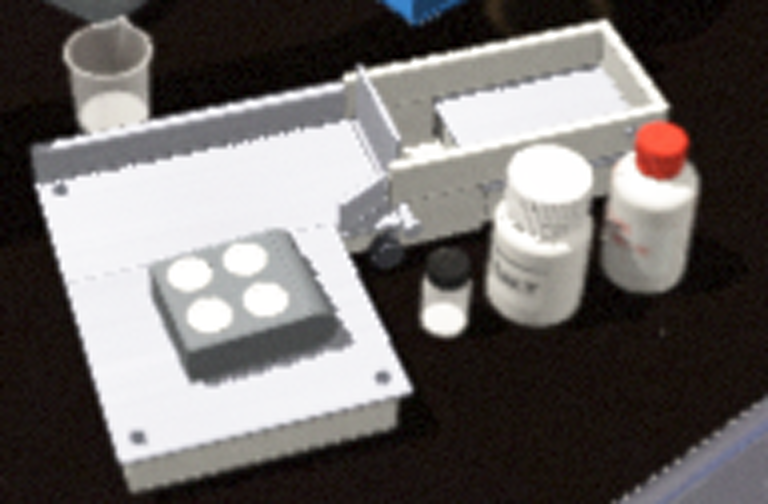

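View pics/sd.png

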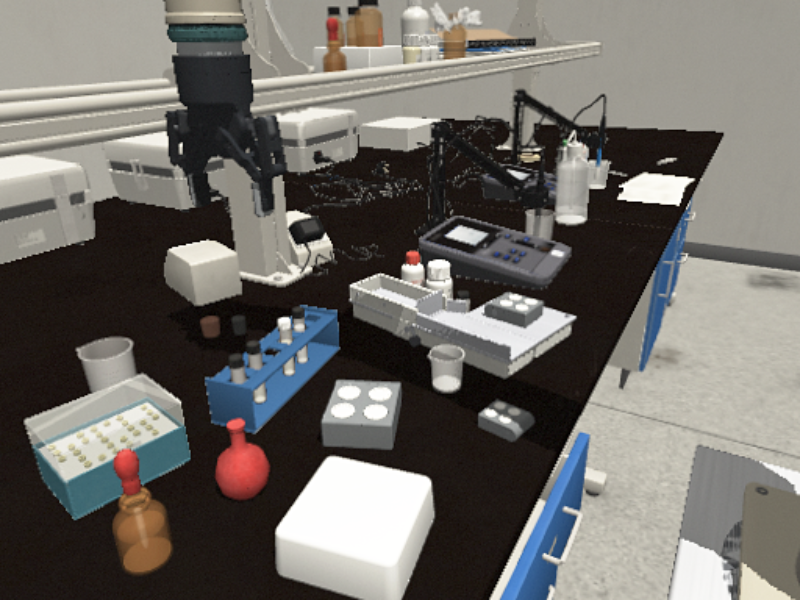

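The crop confirms the middle-sized carrier on the apron: wells at (190,273), (245,259), (208,315), (266,299), nose to the right. Deck corners are at (125,462), (411,393) and (40,187). The side view agrees.

Run:
```python
from h import *
d=load('scene0.png'); s=load('side0.png')
C=lambda p:np.array(p,float)/4+[180-.4,184-.4]
deck=ray(d,C([(125,462),(411,393),(40,187)]),30)[:,:2]
F=np.array([(-165,-145),(-35,-145),(-165,31)],float)
a=F-F.mean(0);b=deck-deck.mean(0)
th=np.arctan2((a[:,0]*b[:,1]-a[:,1]*b[:,0]).sum(),(a*b).sum())
R=np.array([[np.cos(th),-np.sin(th)],[np.sin(th),np.cos(th)]]);o=deck.mean(0)-R@F.mean(0)
print('deck',deck.round(1),'th',th,'o',o,'res',(F@R.T+o-deck).round(1))
w=ray(d,C([(190,273),(245,259),(208,315),(266,299)]),54)[:,:2]
wf=(w-o)@R; print('wells feeder',wf.round(1),wf.mean(0))
# side view wells by white blobs near carrier
P=np.c_[w,[54]*4]; print('side proj',proj(s,P).round(1)*800/512)
# overlay check on scene/side
pts=[(-165,31,30),(-165,-145,30),(-35,-145,30),(-35,-38,30),(139,-35,55),(139,35,55),(0,28,66),(0,-28,66),(-165,31,50)]
W=[[*(R@p[:2]+o),p[2]] for p in pts]
for dd,f in((d,'scene0'),(s,'side0')):
    print(f,((proj(dd,W)+.4-([180,184] if f=='scene0' else 0))*(4 if f=='scene0' else 1.5625)).round(0).tolist())
for n,p,z in(('vial',(447,265),40),('jar',(550,165),80),('bott',(663,140),85),('beak',(108,40),49)):
    q=ray(d,C([p]),z)[0,:2]; print(n,q.round(),((q-o)@R).round())
```

```text
deck [[ 337.5 -360.5]
 [ 460.6 -391.3]
 [ 377.3 -192.1]] th -0.23837877825484946 o [ 530.40509074 -259.49171904] res [[-1.6 -0.9]
 [ 1.5 -0.8]
 [ 0.1  1.7]]
wells feeder [[-114.6  -69.4]
 [ -88.9  -68.5]
 [-113.6  -95.8]
 [ -86.9  -94.3]] [-101.01459148  -82.00397195]
side proj [[519.84375 306.875  ]
 [504.6875  302.34375]
 [529.0625  301.25   ]
 [513.28125 296.71875]]
scene0 [[39.0, 185.0], [123.0, 465.0], [415.0, 393.0], [336.0, 225.0], [670.0, 109.0], [609.0, 24.0], [362.0, 67.0], [402.0, 141.0], [35.0, 155.0]]
side0 [[510.0, 359.0], [576.0, 316.0], [503.0, 293.0], [463.0, 314.0], [381.0, 272.0], [350.0, 284.0], [417.0, 299.0], [442.0, 288.0], [511.0, 345.0]]
vial [ 512. -344.] [  2. -87.]
jar [ 564. -347.] [ 53. -78.]
bott [ 615. -365.] [107. -83.]
beak [ 447. -129.] [-112.  107.]
```

```bash
cat >> h.py <<'E'
TH=-0.2384; O=np.array([530.4,-259.5]); RF=np.array([[np.cos(TH),-np.sin(TH)],[np.sin(TH),np.cos(TH)]])
def fe(p): p=np.atleast_2d(p); return (p[:,:2]-O)@RF
def st():
    s=read_state(); print('t',round(s['clock'],2),'feeder',fe(s['eef_pos'])[0].round(1),'z',round(s['eef_pos'][2],1),'yaw-th',(s['tool_rot']-[np.pi,0,np.pi/2+TH]).round(3),'w',round(s['width'],1),'F',(RF.T@s['force'][:2]).round(1),round(s['force'][2],1))
E
echo ok
```

```text
ok
```

Emit:
move_arm(targets="0 0 0 0 0 0 6.85; 0 0 0 0 0 0 6.8; 0 -3.5 -1.3 0 0 0 0; 0 -3.5 -1.3 0 0 0 0; 0 -3.5 -1.3 0 0 0 0")

```text
clock: 0.57
eef_pos: [586.4, -93.1, 204.2]
tool_rot: [-3.141, 0.0, 1.335]
force: [0.3, -1.3, 0.1]
width: 42.4
gripper_force: 0.0
```

Emit:
move_arm(targets="0 -3.5 -1.3 0 0 0 0; 0 -3.5 -1.3 0 0 0 0; 0 -3.5 -1.3 0 0 0 0; 0 -3.5 -1.3 0 0 0 0; 0 -3.5 -1.3 0 0 0 0")

```text
clock: 0.98
eef_pos: [481.5, -248.7, 204.6]
tool_rot: [-3.141, -0.0, 1.333]
force: [1.4, -0.5, 0.5]
width: 42.5
gripper_force: 0.0
```

Emit:
move_arm(targets="0 -3.5 -1.3 0 0 0 0; 0 -3.5 -1.3 0 0 0 0; 0 -3.5 -1.3 0 0 0 0; 0 -3.5 -1.3 0 0 0 0; 0 0 0 0 0 0 0")

```text
clock: 1.4
eef_pos: [392.5, -379.5, 204.9]
tool_rot: [-3.14, 0.006, 1.32]
force: [-0.6, -0.9, 0.6]
width: 42.7
gripper_force: 0.0
```

Run:
```python
from h import *
st(); shot('wrist','w1.png')
```

```text
t 1.4 feeder [-105.7 -149.1] z 204.9 yaw-th [-6.281e+00  6.000e-03 -1.200e-02] w 42.7 F [-0.4 -1. ] 0.6
```

View pics/w1.png

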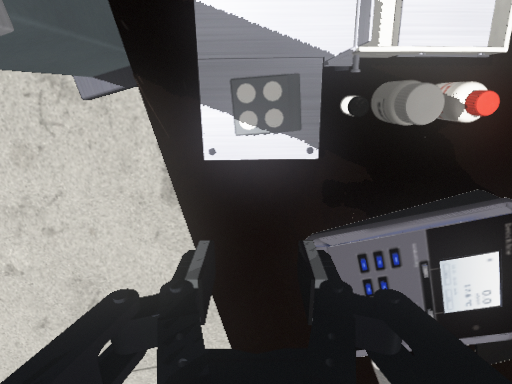

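The wrist view shows the apron's front corners at (204,159) and (320,158), and the wells at (246,93), (272,91), (248,120), (274,117). I'll use these to cross-check the pose.

Run:
```python
from h import *
d=load('w1.png')
print(fe(ray(d,[(204,160),(320,158.5)],30)).round(1)); w=fe(ray(d,[(246,93),(272,91),(248,120),(274,117)],54)); print(w.round(1),w.mean(0))
c=fe(ray(d,[(232,79),(299,75),(236,135),(301,131)],54));print(c.round(1))
print(fe(ray(d,[(357,50)],55)),fe(ray(d,[(510,50)],55))) # bay right wall outer bottom line
```

```text
[[-165.5 -141.2]
 [ -34.1 -140.8]]
[[-115.5  -69.1]
 [ -89.9  -67.5]
 [-114.1  -95.3]
 [ -87.7  -92.6]] [-101.79811937  -81.14519527]
[[-128.9  -55.9]
 [ -63.7  -52.9]
 [-126.7 -110.3]
 [ -60.  -106.9]]
[[ -9.29068139 -30.85870872]] [[139.98357643 -30.0556866 ]]
```

Emit:
move_arm(targets="0 1 0.8 3 0 0 0; 0 0 0 3.5 0 0 0; 0 0 0 3.5 0 0 0; 0 0 0 3 0 0 0; 0 0 0 2.8 0 0 0")

```text
clock: 1.87
eef_pos: [410.0, -361.7, 44.8]
tool_rot: [-3.141, -0.001, 1.334]
force: [0.4, -0.4, -0.3]
width: 42.8
gripper_force: 0.0
```

Emit:
move_arm(targets="0 0 0 0 0 0 0; 0 0 0 0 0 0 0")

```text
clock: 2.03
eef_pos: [409.2, -361.8, 45.7]
tool_rot: [-3.139, -0.002, 1.334]
force: [0.4, -0.4, 0.2]
width: 42.5
gripper_force: 0.0
```

Run:
```python
from h import *
st()
```

```text
t 2.03 feeder [ -93.6 -128.1] z 45.7 yaw-th [-6.28e+00 -2.00e-03  1.00e-03] w 42.5 F [ 0.5 -0.3] 0.2
```

Emit:
move_arm(targets="0 0 0 0.9 0 0 0; 0 0.4 0 0 0 0 0; 0 0.4 0 0 0 0 0; 0 0.4 0 0 0 0 0; 0 0.4 0 0 0 0 0")

```text
clock: 2.45
eef_pos: [414.0, -347.6, 38.7]
tool_rot: [3.14, 0.0, 1.333]
force: [-0.4, -0.6, -0.0]
width: 42.4
gripper_force: 0.0
```

Emit:
move_arm(targets="0 0.5 0 0 0 0 0; 0 0.5 0 0 0 0 0; 0 0.5 0 0 0 0 0; 0 0.5 0 0 0 0 0; 0 0.5 0 0 0 0 0")

```text
clock: 2.87
eef_pos: [419.2, -323.0, 37.7]
tool_rot: [-3.142, -0.0, 1.333]
force: [-0.1, -0.2, 0.2]
width: 43.0
gripper_force: 0.0
```

Run:
```python
from h import *
st(); shot('scene','s2.png')
im=cv2.imread('pics/s2.png')[154:310,180:372]
cv2.imwrite('pics/c2.png',cv2.resize(im,None,fx=3.5,fy=3.5,interpolation=cv2.INTER_CUBIC))
```

```text
t 2.87 feeder [-93. -88.] z 37.7 yaw-th [-6.283 -0.     0.   ] w 43.0 F [-0.1 -0.2] 0.2
```

View pics/c2.png

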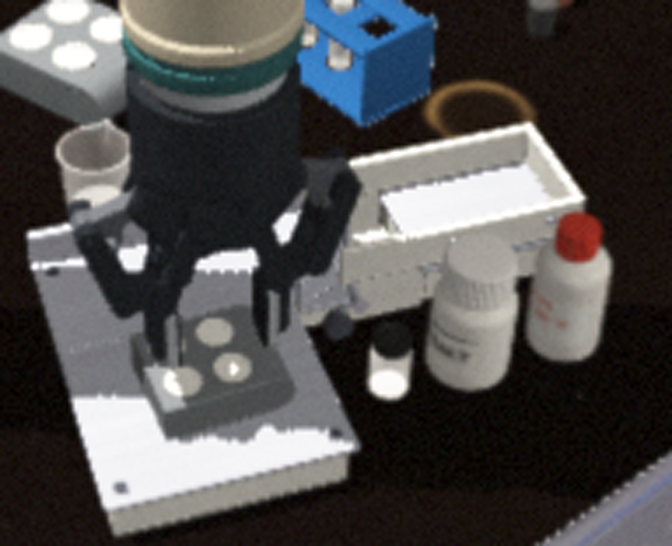

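The fingers look to be over the carrier, which has not moved (wells unchanged), and no force shows. I'll check where the tips really are.

Run:
```python
from h import *
d=load('s2.png'); s=read_state()
for z in(38,45,55,65): print(z, fe(ray(d,[(228.6,258.3),(257.7,249.7)],z)).round(1).tolist())
for z in(38,55): 
  P=[[*(RF@[x,y]+O),z] for x in(-93-21,-93+21) for y in(-99,-77)]
  print(z,((proj(d,P)-[180,154])*3.5).round(0).tolist())
im=shot('side','sd2.png'); 
cv2.imwrite('pics/sd2c.png',cv2.resize(cv2.imread('pics/sd2.png')[140:250,210:390],None,fx=4,fy=4,interpolation=cv2.INTER_CUBIC))
```

```text
38 [[-112.8, -70.9], [-56.3, -66.2]]
45 [[-114.3, -77.1], [-58.4, -72.5]]
55 [[-116.3, -86.0], [-61.4, -81.5]]
65 [[-118.4, -94.9], [-64.4, -90.5]]
38 [[182.0, 405.0], [171.0, 374.0], [262.0, 387.0], [249.0, 356.0]]
55 [[182.0, 383.0], [170.0, 351.0], [263.0, 364.0], [249.0, 333.0]]
```

View pics/sd2c.png

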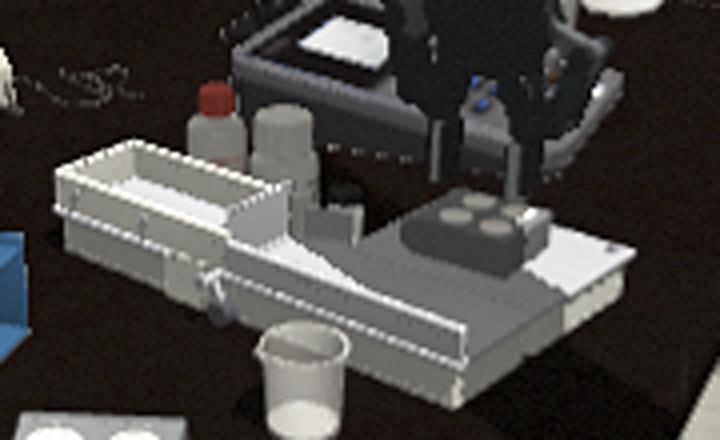

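Run:
```python
from h import *
d=load('s2.png'); s=load('sd2.png')
def tri(p,q):
    a=[ray(d,[p],z)[0] for z in(0,100)];b=[ray(s,[q],z)[0] for z in(0,100)]
    A=np.c_[a[1]-a[0],-(b[1]-b[0])];k=np.linalg.lstsq(A,b[0]-a[0],rcond=None)[0]
    return a[0]+k[0]*(a[1]-a[0]), b[0]+k[1]*(b[1]-b[0])
for p,q in(((257.7,249.7),(318.75,185)),((228.6,258.3),(338,190))):
    u,v=tri(p,q); print(u.round(1),v.round(1),fe(u).round(1))
```

```text
[ 447.9 -329.9   62.1] [ 448.1 -329.8   62.2] [[-63.5 -87.8]]
[ 394.4 -320.8   61.4] [ 397.7 -320.5   63. ] [[-117.7  -91.7]]
```

The tips sit at z ≈ 62, so half open they stand about 24 mm behind the TCP and passed above the carrier without touching it. I'll back off and go lower, watching the force.

Emit:
move_arm(targets="0 -1.5 0 0 0 0 0; 0 -1.5 0 0 0 0 0; 0 -1.6 0 0 0 0 0; 0 0 0 0.6 0 0 0; 0 0 0 0.4 0 0 0")

```text
clock: 3.38
eef_pos: [407.7, -369.1, 27.3]
tool_rot: [3.142, 0.0, 1.33]
force: [0.3, 0.7, 0.2]
width: 42.9
gripper_force: 0.0
```

Emit:
move_arm(targets="0 0 0 0.4 0 0 0; 0 0 0 0.4 0 0 0; 0 0 0 0 0 0 0")

```text
clock: 3.63
eef_pos: [408.1, -366.6, 18.6]
tool_rot: [-3.14, -0.002, 1.334]
force: [0.7, 1.1, -0.7]
width: 43.0
gripper_force: 0.0
```

Run:
```python
from h import *
st(); shot('scene','s3.png'); shot('side','sd3.png')
a=cv2.imread('pics/s3.png')[200:300,180:300]; b=cv2.imread('pics/sd3.png')[150:250,260:380]
cv2.imwrite('pics/c3.png',cv2.resize(np.vstack([np.pad(a,((0,0),(0,0),(0,0)))]),None,fx=3.3,fy=3.3,interpolation=cv2.INTER_CUBIC))
cv2.imwrite('pics/c3.png',np.hstack([cv2.resize(x,None,fx=3.3,fy=3.3,interpolation=cv2.INTER_CUBIC) for x in(a,b)]))
```

```text
t 3.63 feeder [ -93.6 -133. ] z 18.6 yaw-th [-6.281e+00 -2.000e-03  2.000e-03] w 43.0 F [0.4 1.2] -0.7
```

View pics/c3.png

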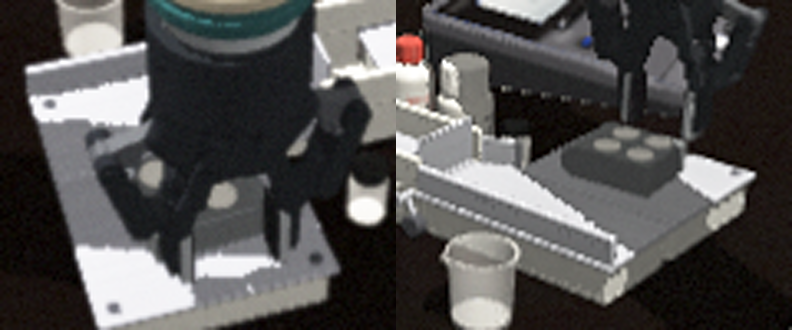

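Run:
```python
from h import *
d=load('s3.png'); s=load('sd3.png')
for z in (30,35,40,45,50): print(z,fe(ray(d,[(236,284.8),(266.4,278.2)],z)).round(0).tolist(),fe(ray(s,[(349,191),(331,186)],z)).round(0).tolist())
```

```text
30 [[-115.0, -127.0], [-60.0, -129.0]] [[-100.0, -169.0], [-48.0, -167.0]]
35 [[-116.0, -131.0], [-62.0, -132.0]] [[-105.0, -159.0], [-55.0, -157.0]]
40 [[-117.0, -135.0], [-63.0, -136.0]] [[-111.0, -149.0], [-61.0, -147.0]]
45 [[-118.0, -139.0], [-65.0, -140.0]] [[-116.0, -139.0], [-67.0, -137.0]]
50 [[-119.0, -143.0], [-66.0, -144.0]] [[-122.0, -129.0], [-73.0, -126.0]]
```

Tips are now at z ≈ 44, on the carrier's right. I'll go down another 5 mm and push.

Emit:
move_arm(targets="0 0 0 0.5 0 0 0; 0 0.5 0 0 0 0 0; 0 0.5 0 0 0 0 0; 0 0.5 0 0 0 0 0; 0 0.5 0 0 0 0 0")

```text
clock: 4.15
eef_pos: [413.2, -348.3, 14.8]
tool_rot: [3.141, 0.0, 1.333]
force: [-0.2, -0.6, -1.2]
width: 42.8
gripper_force: 0.3
```

Emit:
move_arm(targets="0 0.5 0 0 0 0 0; 0 0.5 0 0 0 0 0; 0 0.5 0 0 0 0 0; 0 0.5 0 0 0 0 0; 0 0.5 0 0 0 0 0")

```text
clock: 4.57
eef_pos: [419.1, -324.2, 14.8]
tool_rot: [3.141, 0.0, 1.333]
force: [-0.6, 0.1, 0.1]
width: 42.9
gripper_force: 0.4
```

Emit:
move_arm(targets="0 0.5 0 0 0 0 0; 0 0.5 0 0 0 0 0; 0 0.5 0 0 0 0 0; 0 0.5 0 0 0 0 0; 0 0.5 0 0 0 0 0")

```text
clock: 4.98
eef_pos: [424.9, -300.0, 14.8]
tool_rot: [3.141, 0.0, 1.332]
force: [-0.4, -1.2, 1.3]
width: 42.6
gripper_force: 0.6
```

```bash
cat >> h.py <<'E'
def wells(d,z=54):
    K,R,t=KR(d); g=d['color'].astype(int)
    return d
E
python3 - <<'E'
from h import *
st(); shot('scene','s4.png'); shot('side','sd4.png')
a=cv2.imread('pics/s4.png')[184:300,180:300]; b=cv2.imread('pics/sd4.png')[150:266,260:380]
cv2.imwrite('pics/c4.png',np.hstack([cv2.resize(x,None,fx=3.3,fy=3.3,interpolation=cv2.INTER_CUBIC) for x in(a,b)]))
E
```

```text
t 4.98 feeder [-92.9 -64.2] z 14.8 yaw-th [-0.  0. -0.] w 42.6 F [-0.2 -1.3] 1.3
```

View pics/c4.png

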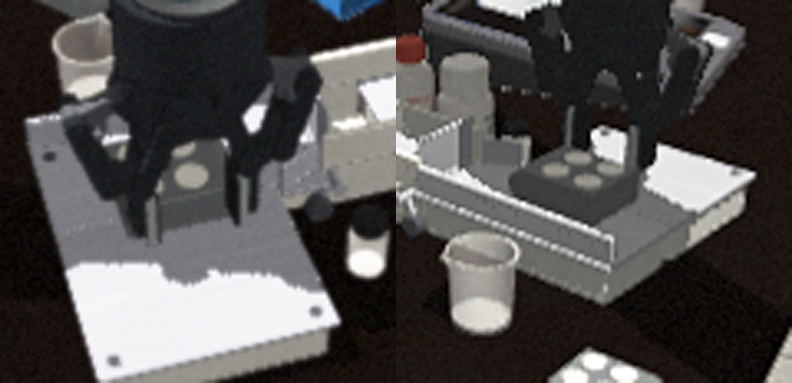

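Run:
```python
from h import *
s=load('sd4.png')
p=np.array([(578,158),(608,170),(555,172),(587,185)],float); p=(p-[396,0])/3.3+[260,150]
w=fe(ray(s,p-.3,54)); print(w.round(1),w.mean(0))
# fence face top edge & foot reference
q=np.array([(612,238)],float); print('fence top end',fe(ray(s,(q-[396,0])/3.3+[260,150]-.3,50)))
```

```text
[[ -87.9  -37.5]
 [-114.2  -34.8]
 [ -89.4   -8.8]
 [-116.9   -6.4]] [-102.13410415  -21.88826739]
fence top end [[-166.26785894   37.86448909]]
```

Emit:
move_arm(targets="0 0.5 0 0 0 0 0; 0 0.5 0 0 0 0 0; 0 0.5 0 0 0 0 0; 0 0.3 0 0 0 0 0; 0 0.2 0 0 0 0 0")

```text
clock: 5.5
eef_pos: [429.7, -280.2, 14.7]
tool_rot: [3.142, -0.0, 1.333]
force: [-0.2, -1.4, 1.3]
width: 42.8
gripper_force: 0.6
```

Emit:
move_arm(targets="0 0.2 0 0 0 0 0; 0 0.2 0 0 0 0 0; 0 0.2 0 0 0 0 0")

```text
clock: 5.75
eef_pos: [430.9, -275.1, 14.7]
tool_rot: [3.142, 0.0, 1.332]
force: [-0.4, -1.2, -0.2]
width: 42.7
gripper_force: 0.7
```

Emit:
move_arm(targets="0 0.15 0 0 0 0 0; 0 0.15 0 0 0 0 0")

```text
clock: 5.92
eef_pos: [431.6, -272.1, 14.7]
tool_rot: [3.141, 0.0, 1.332]
force: [-0.4, -1.0, 1.5]
width: 42.8
gripper_force: 0.7
```

Emit:
move_arm(targets="0 0.15 0 0 0 0 0; 0 0.15 0 0 0 0 0")

```text
clock: 6.08
eef_pos: [432.4, -269.7, 14.8]
tool_rot: [3.141, 0.001, 1.332]
force: [-2.3, -6.8, -0.4]
width: 42.7
gripper_force: 3.1
```

Emit:
move_arm(targets="0 0.1 0 0 0 0 0; 0 0.1 0 0 0 0 0")

```text
clock: 6.25
eef_pos: [432.4, -269.7, 14.8]
tool_rot: [3.141, 0.003, 1.331]
force: [-2.6, -8.9, 0.4]
width: 42.8
gripper_force: 4.4
```

Emit:
move_arm(targets="0 0.1 0 0 0 0 0; 0 0 0 0 0 0 0")

```text
clock: 6.42
eef_pos: [432.3, -269.7, 14.9]
tool_rot: [3.14, 0.004, 1.331]
force: [-2.0, -8.4, -0.2]
width: 42.7
gripper_force: 4.4
```

Run:
```python
from h import *
st(); s=shot('side','sd5.png')
g=cv2.cvtColor(cv2.imread('pics/sd5.png'),cv2.COLOR_BGR2GRAY)
# wells: light blobs inside dark carrier
P=[[*(RF@[x,y]+O),54] for x,y in((-89,-10),(-116,-10),(-89,17),(-116,17))]
print(proj(s,P).round(1))
c=proj(s,P).mean(0).astype(int); roi=g[c[1]-22:c[1]+22,c[0]-26:c[0]+26]
n,l,stt,cen=cv2.connectedComponentsWithStats((roi>110).astype('uint8'))
for i in range(1,n):
    if 20<stt[i,4]<150: p=cen[i]+[c[0]-26,c[1]-22]; print(stt[i],p.round(1),fe(ray(s,[p],54)).round(1))
```

```text
t 6.42 feeder [-92.9 -33.1] z 14.9 yaw-th [-0.001  0.004 -0.002] w 42.7 F [ 0.1 -8.6] -0.2
[[308.  201.6]
 [318.2 205.1]
 [300.7 205.6]
 [310.9 209.2]]
[ 0  0  6  7 30] [285.1 185.8] [[  6.  -46.3]]
[ 29   5  11  16 108] [317.5 195.4] [[-85.8 -51.2]]
[ 9  8  9 10 27] [297.3 194.3] [[-47.1 -25.6]]
[45  9  7 18 69] [332.3 201.9] [[-130.   -43.9]]
[20 17  8  4 26] [306.7 201.6] [[-86.9  -8. ]]
[30 20  8  5 27] [316.6 204.9] [[-113.    -8.5]]
[23 24  8  5 31] [309.7 208.8] [[-113.1   17. ]]
[ 37  29  15  15 123] [328.7 219.5] [[-169.9   31.1]]
[  0  31  27  13 148] [292. 222.] [[-121.4   88.7]]
```

The carrier is against the fence: contact force 8.6 N, and the front and rear wells sit at equal y, so it is square. Next I retreat, rise, turn the tool a quarter turn with fingers shut, and go behind it.

Emit:
move_arm(targets="0 -1.2 0 0 0 0 0; 0 -1.3 0 0 0 0 0; 0 0 0 -3 0 0 0; 0 0 0 -3 0 0 0; 0 0 0 -3 0 0 0")

```text
clock: 6.88
eef_pos: [426.2, -290.0, 105.1]
tool_rot: [-3.139, -0.002, 1.332]
force: [0.5, 0.6, -0.2]
width: 42.8
gripper_force: 0.0
```

Emit:
move_arm(targets="-1 2 -2 0 0 0 0; -1 2 -2 0 0 0 0; -1 2 -2 0 0 0 0; -1 0 0 0 0 0 6.9; -1 0 0 0 0 0 6.9")

```text
clock: 7.3
eef_pos: [381.7, -215.8, 104.8]
tool_rot: [-3.139, -0.002, 1.088]
force: [0.6, -0.7, -0.5]
width: 0.1
gripper_force: 0.0
```

Emit:
move_arm(targets="-1 0 0 0 0 0 6.9; -1 0 0 0 0 0 6.9; -1 0 0 0 0 0 6.9; -1 0 0 0 0 0 6.9; -1 0 0 0 0 0 6.9")

```text
clock: 7.72
eef_pos: [382.9, -217.5, 104.6]
tool_rot: [-3.14, -0.0, 0.484]
force: [0.6, -0.4, 0.6]
width: 0.4
gripper_force: 0.0
```

Emit:
move_arm(targets="-1 0 0 0 0 0 6.9; -1 0 0 0 0 0 6.9; -1 0 0 0 0 0 6.9; -1 0 0 0 0 0 6.9; -1 0 0 0 0 0 6.9")

```text
clock: 8.13
eef_pos: [383.0, -217.4, 104.6]
tool_rot: [-3.14, 0.0, -0.118]
force: [1.3, -0.6, -0.6]
width: -0.0
gripper_force: 0.0
```

Emit:
move_arm(targets="-1 0 0 0 0 0 7.1; -1 0 0 0 0 0 0; -1 0 0 0 0 0 0")

```text
clock: 8.38
eef_pos: [382.9, -217.6, 104.5]
tool_rot: [-3.141, 0.001, -0.233]
force: [0.1, 1.1, -0.2]
width: 0.1
gripper_force: 0.0
```

```bash
sed -i '/^def wells/,$d' h.py
python3 - <<'E'
from h import *
st(); shot('scene','s6.png'); shot('side','sd6.png')
a=cv2.imread('pics/s6.png')[154:290,170:290]; b=cv2.imread('pics/sd6.png')[120:256,260:380]
cv2.imwrite('pics/c6.png',np.hstack([cv2.resize(x,None,fx=3.3,fy=3.3,interpolation=cv2.INTER_CUBIC) for x in(a,b)]))
E
```

```text
t 8.38 feeder [-153.2    5.9] z 104.5 yaw-th [-6.283e+00  1.000e-03 -1.565e+00] w 0.1 F [-0.1  1.1] -0.2
```

View pics/c6.png

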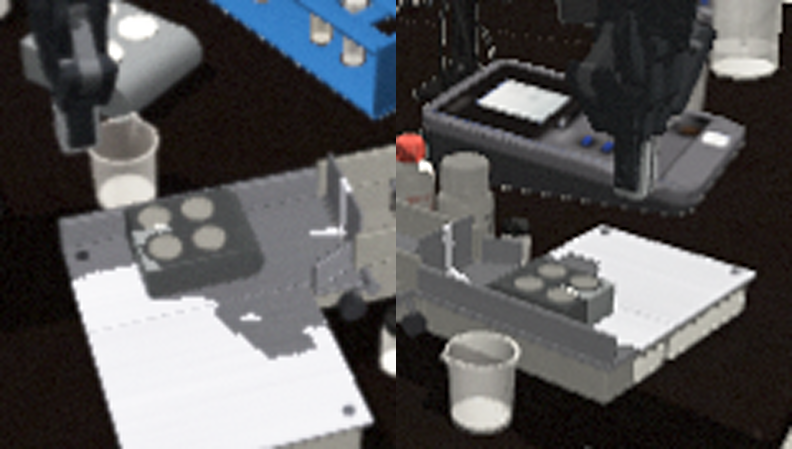

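The carrier lies square along the fence: wells at (155,218), (198,208), (165,247), (209,237), rear edge from (127,205) to (150,270). The shut tips are at (75,150) in the scene half and (635,198) in the side half. That was the last picture I may view, so from here I work from numbers.

```bash
cat >> h.py <<'E'
def tri(d,p,s,q):
    a=[ray(d,[p],z)[0] for z in(0,100)];b=[ray(s,[q],z)[0] for z in(0,100)]
    k=np.linalg.lstsq(np.c_[a[1]-a[0],-(b[1]-b[0])],b[0]-a[0],rcond=None)[0]
    return (a[0]+k[0]*(a[1]-a[0])+b[0]+k[1]*(b[1]-b[0]))/2
E
python3 - <<'E'
from h import *
d=load('s6.png');s=load('sd6.png')
A=lambda x,y:(x/3.3+170-.3,y/3.3+154-.3)
B=lambda x,y:((x-396)/3.3+260-.3,y/3.3+120-.3)
for p,q in((A(75,150),B(635,198)),(A(57,148),B(617,188)),(A(98,145),B(655,190))):
    u=tri(d,p,s,q); print(u.round(1),fe(u).round(1))
print('wells',fe(ray(d,[A(155,218),A(198,208),A(165,247),A(209,237)],54)).round(1).tolist())
print('rear edge',fe(ray(d,[A(127,205),A(150,270)],54)).round(1).tolist())
print('fence foot/deck corner',fe(ray(d,[A(62,248)],30)).round(1).tolist(), 'top',fe(ray(d,[A(60,217)],50)).round(1).tolist())
E
```

```text
[ 380.3 -218.9  128.1] [[-155.4    4. ]]
[ 381.  -210.7  131.9] [[-156.7   12.1]]
[ 380.5 -233.   133.7] [[-151.9   -9.7]]
wells [[-112.0, 17.6], [-85.8, 18.5], [-112.4, -7.7], [-86.3, -7.1]]
rear edge [[-125.0, 33.4], [-125.0, -23.2]]
fence foot/deck corner [[-165.9, 34.1]] top [[-164.3, 39.2]]
```

Emit:
move_arm(targets="-1 0 0 3 0 0 0.3; -1 0 0 3 0 0 0; -1 0 0 1.5 0 0 0; -1 0 0 0.8 0 0 0; -1 0 0 0.6 0 0 0")

```text
clock: 8.9
eef_pos: [382.7, -218.1, 15.0]
tool_rot: [-3.141, 0.001, -0.241]
force: [0.2, -1.3, -0.5]
width: -0.1
gripper_force: 0.0
```

Emit:
move_arm(targets="-1 0.3 0 0 0 0 0; -1 0.4 0 0 0 0 0; -1 0.4 0 0 0 0 0; -1 0.4 0 0 0 0 0; -1 0.5 0 0 0 0 0")

```text
clock: 9.32
eef_pos: [402.3, -222.8, 16.3]
tool_rot: [3.142, 0.0, -0.241]
force: [-3.4, -0.2, 2.0]
width: 0.2
gripper_force: 1.4
```

Emit:
move_arm(targets="-1 0.5 0 0 0 0 0; -1 0.5 0 0 0 0 0; -1 0.5 0 0 0 0 0; -1 0.5 0 0 0 0 0; -1 0.5 0 0 0 0 0")

```text
clock: 9.73
eef_pos: [427.3, -228.9, 15.7]
tool_rot: [-3.141, 0.0, -0.241]
force: [-2.6, 0.8, 1.6]
width: 0.1
gripper_force: 1.1
```

```bash
cat >> h.py <<'E'
def wells(s,x,y=5,r=30):
    """light blobs near expected carrier top at feeder (x,y), z 54"""
    c=proj(s,[[*(RF@[x,y]+O),54]])[0].astype(int); g=cv2.cvtColor(s['color'],cv2.COLOR_RGB2GRAY)
    u,v=max(c[0]-r,0),max(c[1]-r,0); roi=g[v:c[1]+r,u:c[0]+r]
    for T in (100,130,170,210):
        n,l,q,cen=cv2.connectedComponentsWithStats((roi>T).astype('uint8'))
        for i in range(1,n):
            if 12<q[i,4]<110 and q[i,2]<14 and q[i,3]<14:
                p=fe(ray(s,[cen[i]+[u,v]],54))[0]
                if abs(p[0]-x)<40 and abs(p[1]-y)<28: print(T,q[i,2:],p.round(1))
E
python3 - <<'E'
from h import *
st()
for n in('side','scene'): print(n); wells(shot(n,n+'7.png'),-78)
E
```

```text
t 9.73 feeder [-107.4    5.4] z 15.7 yaw-th [-6.283  0.    -1.574] w 0.1 F [-2.7  0.2] 1.6
side
100 [ 5  7 19] [-77.9  -8.4]
100 [ 9  5 35] [-82.3  17.9]
130 [ 7  3 16] [-56.4  -9. ]
130 [ 8  3 16] [-56.3  17.3]
130 [ 7  3 18] [-82.6  17.7]
scene
100 [10  8 63] [-54.   18.3]
100 [ 6  6 22] [-75.8  15. ]
100 [10  8 63] [-53.9  -7.7]
100 [10  7 62] [-79.8  -7.4]
130 [10  6 46] [-53.6  18.5]
130 [ 5  6 17] [-75.6  15.3]
130 [10  7 52] [-53.7  -7.1]
130 [10  7 52] [-79.8  -7.3]
```

Emit:
move_arm(targets="-1 0.5 0 0 0 0 0; -1 0.5 0 0 0 0 0; -1 0.5 0 0 0 0 0; -1 0.5 0 0 0 0 0; -1 0.4 0 0 0 0 0")

```text
clock: 10.25
eef_pos: [450.9, -234.8, 15.7]
tool_rot: [3.141, -0.0, -0.241]
force: [-1.9, -0.9, -0.0]
width: -0.1
gripper_force: 1.5
```

Emit:
move_arm(targets="-1 0.4 0 0 0 0 0; -1 0.4 0 0 0 0 0; -1 0.4 0 0 0 0 0; -1 0.4 0 0 0 0 0; -1 0.4 0 0 0 0 0")

```text
clock: 10.67
eef_pos: [470.2, -239.7, 15.7]
tool_rot: [3.141, -0.001, -0.242]
force: [0.6, 0.8, 0.1]
width: 0.1
gripper_force: 0.4
```

Emit:
move_arm(targets="-1 0.4 0 0 0 0 0; -1 0.4 0 0 0 0 0; -1 0.4 0 0 0 0 0; -1 0.4 0 0 0 0 0; -1 0.4 0 0 0 0 0")

```text
clock: 11.08
eef_pos: [489.3, -244.3, 15.7]
tool_rot: [3.142, -0.0, -0.242]
force: [-1.2, 0.3, 0.0]
width: 0.1
gripper_force: 0.5
```

Run:
```python
from h import *
st()
for n in('side','scene'): print(n); wells(shot(n,n+'8.png'),-3)
```

```text
t 11.08 feeder [-43.5   5.1] z 15.7 yaw-th [-0.    -0.    -1.574] w 0.1 F [-1.2 -0. ] 0.0
side
100 [ 8  5 29] [  8.9 -10.2]
100 [ 8  4 28] [-17.8  17. ]
130 [ 7  3 17] [  9.  -10.8]
130 [ 1 13 13] [-42.   -8.7]
130 [ 7  3 15] [ 9.4 15.8]
130 [ 7  4 19] [-18.   16.6]
scene
100 [10  7 59] [ 9.9 -6.5]
100 [11  7 63] [-16.1  -7.1]
130 [ 9  6 43] [10.2 19.6]
130 [ 9  7 46] [10.4 -6.4]
130 [ 9  7 49] [-16.2  -7.2]
```

On track: wells centred at x ≈ -3, square, forces low. I keep pushing.

Emit:
move_arm(targets="-1 0.4 0 0 0 0 0; -1 0.4 0 0 0 0 0; -1 0.4 0 0 0 0 0; -1 0.4 0 0 0 0 0; -1 0.4 0 0 0 0 0")

```text
clock: 11.6
eef_pos: [508.7, -249.1, 15.7]
tool_rot: [-3.142, -0.0, -0.242]
force: [-1.9, -0.4, 1.3]
width: 0.1
gripper_force: 0.6
```

Emit:
move_arm(targets="-1 0.4 0 0 0 0 0; -1 0.4 0 0 0 0 0; -1 0.4 0 0 0 0 0; -1 0.4 0 0 0 0 0; -1 0.4 0 0 0 0 0")

```text
clock: 12.02
eef_pos: [527.6, -253.8, 15.7]
tool_rot: [-3.141, 0.001, -0.242]
force: [-3.8, 0.9, 1.7]
width: -0.5
gripper_force: 0.9
```

Emit:
move_arm(targets="-1 0.4 0 0 0 0 0; -1 0.4 0 0 0 0 0; -1 0.4 0 0 0 0 0; -1 0.4 0 0 0 0 0; -1 0.4 0 0 0 0 0")

```text
clock: 12.43
eef_pos: [547.6, -258.6, 15.6]
tool_rot: [-3.142, -0.0, -0.242]
force: [0.4, -0.3, 0.4]
width: -0.4
gripper_force: 0.4
```

Emit:
move_arm(targets="-1 0.4 0 0 0 0 0; -1 0.4 0 0 0 0 0; -1 0.4 0 0 0 0 0; -1 0.4 0 0 0 0 0; -1 0.4 0 0 0 0 0")

```text
clock: 12.85
eef_pos: [566.8, -263.4, 15.7]
tool_rot: [-3.141, 0.0, -0.242]
force: [-1.2, -0.2, -0.5]
width: -0.2
gripper_force: 0.4
```

Run:
```python
from h import *
st()
for n in('side','scene'): print(n); wells(shot(n,n+'9.png'),77)
```

```text
t 12.85 feeder [36.3  4.8] z 15.7 yaw-th [-6.283  0.    -1.574] w -0.2 F [-1.1 -0.4] -0.5
side
130 [ 7  3 13] [ 91.5 -10.4]
130 [11  3 18] [92.7 17.2]
130 [ 7  3 14] [68.8 12.9]
scene
100 [10  7 56] [90.1 -7.1]
100 [10  8 61] [64.6 -6.4]
130 [ 9  6 43] [90.3 -7.9]
130 [ 9  6 45] [64.8 -6.3]
```

Emit:
move_arm(targets="-1 0.4 0 0 0 0 0; -1 0.2 0 0 0 0 0; -1 0 0 0 0 0 0; -1 -0.5 0 0 0 0 0; -1 -0.8 0 0 0 0 0")

```text
clock: 13.37
eef_pos: [560.2, -261.8, 15.8]
tool_rot: [3.141, -0.001, -0.241]
force: [0.3, -0.4, 0.1]
width: -0.2
gripper_force: 0.1
```

Emit:
move_arm(targets="-1 -1 0 0 0 0 0; -1 -1 0 0 0 0 0; -1 -1 0 0 0 0 0; -1 -1 0 0 0 0 0; -1 -1 0 0 0 0 0")

```text
clock: 13.78
eef_pos: [509.6, -249.3, 15.8]
tool_rot: [-3.141, 0.001, -0.242]
force: [0.0, -0.5, -0.2]
width: 0.0
gripper_force: 0.0
```

Emit:
move_arm(targets="-1 -1.5 0 0 0 0 0; -1 -2 0 0 0 0 0; -1 -2 0 0 0 0 0; -1 -2 0 0 0 0 0; -1 0 0 -3 0 0 0")

```text
clock: 14.2
eef_pos: [430.1, -227.9, 42.6]
tool_rot: [-3.137, 0.013, -0.244]
force: [-0.1, 0.8, -0.6]
width: 0.1
gripper_force: 0.0
```

Emit:
move_arm(targets="-1 0 0 -3 0 0 0; -1 0 0 -3 0 0 0; -1 0 0 -3 0 0 0; -1 0 0 0 0 0 0; -1 0 0 0 0 0 0")

```text
clock: 14.62
eef_pos: [438.6, -231.8, 137.1]
tool_rot: [-3.141, -0.003, -0.242]
force: [-1.2, 0.4, -0.8]
width: -0.1
gripper_force: 0.0
```

Run:
```python
from h import *
st()
S={n:shot(n,n+'10.png') for n in('side','scene')}
for n in S: print(n); wells(S[n],83)
# flap: compare crop at the upright flap with the first picture and with the fully open one
for n in S:
    P=[[*(RF@[0,y]+O),z] for y in(-24,28) for z in(36,64)]
    c=proj(S[n],P).astype(int); lo,hi=c.min(0)-2,c.max(0)+3
    G=[cv2.cvtColor(x['color'],cv2.COLOR_RGB2GRAY)[lo[1]:hi[1],lo[0]:hi[0]].astype(float) for x in(S[n],load(n+'0.png'),load(n+'9.png'))]
    print(n,'corr now-initial',np.corrcoef(G[0].ravel(),G[1].ravel())[0,1].round(3),'now-open',np.corrcoef(G[0].ravel(),G[2].ravel())[0,1].round(3),'open-initial',np.corrcoef(G[1].ravel(),G[2].ravel())[0,1].round(3))
d=S['scene'];a=load('scene0.png')
for n,p in(('vial',(292,250)),('jar',(317,225)),('bott',(345,221)),('beak',(207,200))):
    u,v=p; f=lambda x:cv2.cvtColor(x['color'],cv2.COLOR_RGB2GRAY).astype('float32')
    (dx,dy),r=cv2.phaseCorrelate(f(a)[v-20:v+20,u-14:u+14].copy(),f(d)[v-20:v+20,u-14:u+14].copy()); print(n,round(dx,2),round(dy,2),round(r,2))
```

```text
t 14.62 feeder [-95.8   5.3] z 137.1 yaw-th [-6.283e+00 -3.000e-03 -1.574e+00] w -0.1 F [-1.2  0.1] -0.8
side
130 [ 6  3 13] [93.6 -7.9]
130 [ 7  3 16] [95.1 17.6]
130 [ 7  3 14] [67.6 -8.6]
130 [ 7  3 15] [67.5 17. ]
scene
100 [11  7 56] [94.9 -8.1]
100 [11  8 59] [68.9 -8.1]
130 [ 9  6 40] [95.2 18.3]
130 [ 9  6 43] [68.8 17.7]
130 [ 9  7 43] [95.2 -7.8]
130 [ 9  6 44] [68.9 -8. ]
side corr now-initial 0.529 now-open -0.047 open-initial 0.302
scene corr now-initial 0.415 now-open 0.353 open-initial 0.661
vial -0.07 -0.17 0.86
jar 0.49 1.33 0.41
bott 0.12 0.64 0.6
beak -0.09 0.2 0.79
```

Emit:
move_arm(targets="-1 0 0 -3 0 0 0; -1 0 -3.5 -1 0 0 0; -1 0 -3.5 0 0 0 0; -1 0 -3.5 0 0 0 0; -1 1 -3.5 0 0 0 0")

```text
clock: 15.13
eef_pos: [478.8, -96.2, 174.4]
tool_rot: [-3.141, 0.005, -0.244]
force: [-0.1, 0.2, -0.1]
width: -0.1
gripper_force: 0.0
```

Emit:
move_arm(targets="-1 2 -3.5 0 0 0 0; -1 2 -3.5 0 0 0 0; -1 2 -3.5 0 0 0 0; -1 2 -3.5 0 0 0 0; -1 2 -3 0 0 0 0")

```text
clock: 15.55
eef_pos: [619.2, 46.1, 173.5]
tool_rot: [-3.141, 0.004, -0.24]
force: [0.6, -0.2, -0.9]
width: 0.3
gripper_force: 0.0
```

Run:
```python
from h import *
st()
S={n:shot(n,n+'11.png') for n in('side','scene')}
for n in S: print(n); wells(S[n],83)
for n in S:
    P=[[*(RF@[0,y]+O),z] for y in(-24,28) for z in(36,64)]
    c=proj(S[n],P).astype(int); lo,hi=c.min(0)-2,c.max(0)+3
    G=[cv2.cvtColor(x['color'],cv2.COLOR_RGB2GRAY)[lo[1]:hi[1],lo[0]:hi[0]].astype(float) for x in(S[n],load(n+'0.png'))]
    print(n,'corr',np.corrcoef(G[0].ravel(),G[1].ravel())[0,1].round(3),'absdiff',abs(G[0]-G[1]).mean().round(1))
    for y in (-20,0,20): # brightness just around the flap's top edge
        for x in (S[n],load(n+'0.png')):
            q=proj(x,[[*(RF@[0,y]+O),z] for z in(45,52,58,62,65,68,72,76)]).round().astype(int); print(y,[int(x['color'][v,u].mean()) for u,v in q])
d=S['scene'];a=load('scene0.png')
for n,p in(('vial',(292,250)),('jar',(317,225)),('bott',(345,221)),('beak',(207,200))):
    u,v=p; f=lambda x:cv2.cvtColor(x['color'],cv2.COLOR_RGB2GRAY).astype('float32')
    (dx,dy),r=cv2.phaseCorrelate(f(a)[v-20:v+20,u-14:u+14].copy(),f(d)[v-20:v+20,u-14:u+14].copy()); print(n,round(dx,2),round(dy,2),round(r,2))
```

```text
t 15.55 feeder [ 14.1 317.9] z 173.5 yaw-th [-6.283e+00  4.000e-03 -1.572e+00] w 0.3 F [ 0.6 -0.1] -0.9
side
210 [ 9  6 26] [ 93.4 -11.4]
scene
210 [10  7 53] [94.8 18.4]
210 [ 9  7 54] [69.1 18.6]
210 [11  7 59] [95.3 -7.5]
210 [11  8 58] [69.  -7.4]
side corr 0.987 absdiff 3.7
-20 [152, 156, 158, 167, 207, 195, 219, 255]
-20 [153, 155, 153, 163, 201, 189, 217, 254]
0 [153, 155, 155, 207, 234, 135, 239, 143]
0 [149, 154, 155, 205, 231, 132, 237, 138]
20 [147, 153, 153, 168, 172, 134, 140, 119]
20 [145, 148, 151, 165, 170, 132, 138, 117]
scene corr 0.998 absdiff 1.9
-20 [228, 158, 162, 172, 166, 150, 143, 145]
-20 [227, 158, 161, 172, 168, 148, 145, 147]
0 [154, 160, 218, 244, 235, 185, 146, 141]
0 [155, 158, 216, 243, 236, 186, 146, 144]
20 [152, 152, 157, 173, 199, 247, 179, 16]
20 [151, 151, 158, 173, 200, 247, 177, 10]
vial 0.03 0.08 1.0
jar 0.41 0.43 0.56
bott 0.0 0.16 0.95
beak -0.11 -0.01 0.94
```

The flap looks exactly as at the start (shut, correlation 0.99), the carrier is inside the bay, and the vessels have not moved. Handing in.

```bash
python3 -c "
from h import *
print(order.finish_job())"
```

```text
the job is handed in; nothing more can be done
None
```

The job is handed in: the carrier was pushed square against the fence and along it over the flap. It sits fully inside the bay at about x 88, with the flap shut behind it and the vessels undisturbed as far as the cameras show.

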